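# Unlock the cash box with the key from the revolving stand and hold it open

### The arm

A 6-joint arm with a two-finger parallel gripper is mounted at the origin on a cart in front of the work surface, level with it; the furniture and walls round the work are solid. World frame = base frame: x ahead of the robot, y to its left, z up, the work surface at z = 0. Lengths are in m, angles in rad, forces in N, time in s.
With the tool pointing down it reaches from about 0.3 to 0.775 m from the base axis. Payload 14.6 kg.
Tool frame: the origin (TCP) lies at the very end of the fingers, on their centre line; the grasp point (between the pads) lies 19 mm behind it; z points along the fingers, y is the line along which they close (so a half turn about z gives the same grasp; the last joint's range is limited). The gripper opens to 94 mm and grips with 3 to 60 N. Pads are 16 mm wide; open, the fingers measure 119 mm over their backs; the gripper's body (75 mm by 177 mm) begins 78 mm behind the grasp point.
Start: joints at [-1.389, 0.3, 1.521, -0, 1.321, -0.067], TCP at [0.135, -0.533, 0.205] pointing down, gripper open.
Joint ranges: [-3.03, 3.03], [-0.79, 2.21], [0.23, 2.52], [-1.04, 4.18], [0, 3.07], [-2.55, 2.55]. Speed limits (rad/s): [2.22, 2.22, 2.57, 3.14, 3.14, 3.14].

### API

Orientations are given as [roll, pitch, yaw] about the fixed x, y, z axes, in that order (R = Rz(yaw) Ry(pitch) Rx(roll)).
In Python, from station import ctrl, cams gives the robot as it stands. The module is installed in compiled form; this text tells all that it offers.
- The arm moves only by the tool arm_command, never from a script. Its argument "plan" is a list that holds one entry, the list of rows, each a list of 7 numbers: the shift along the tool's x, y, z in fractions of the full range, 1 being 80 cm, then the turn, a rotation vector about the tool's x, y, z in shares of 180 degrees (1.0 is 180 degrees), then the closure, from -1 (fully open) to 1 (shut). A call has 1 to 12 rows; each row is the pose to reach, as a shift and turn from the pose commanded when the call began, along the tool's axes at that moment; what a row does not reach only later rows make up. A row lasts 1/10 s, in which the tool goes at most 50 mm and 8.59 degrees, less where a joint would pass 70% of its speed; a pose out of reach is approached as far as the arm can. Shift and turn numbers lie between -1 and 1, and a call with a number outside is refused. A call with a gripper value outside its range is refused whole. The fingers move at their own pace and stop on an object; "squeeze" is the grip in N (left out, the last holds). Time passes only in rows, so rows that repeat a pose let the fingers close. It gives the time, the measured TCP pose, the force, the opening and the grip force at its end, in the units of the state.
- ctrl.get_obs(): the state, without advancing time (a new reading comes with each control period).
- cams.camera(name): name is "scene" or "top" or "wrist"; returns (picture, depth): 420x560x3 uint8, blue, green, red; 420x560 float32, m along the optical axis (not along the pixel's ray), 0 where there is no reading.
- cams.camera_info(name): a dict with "fx", "fy", "cx", "cy" (pixels), "world_to_cam" (4x4, takes a point from world to camera coordinates). Camera axes: x right, y down, z forward; pixel columns grow to the right and rows downward; lengths in m; the calibration is good to about 2 mm. The wrist camera is an equidistant fisheye: a pixel r from the principal point sees the ray r / f radians off the axis. A picture is of the moment at which its call begins: read the wrist's pose just before it. camera_info takes no time and is no camera call; for the wrist camera it gives the pose at the moment of the call.
- ctrl.hand_in(): hands the job in; it is judged then, once.
The state is a dict: "time_s": time; "qpos": joint angles; "joint_vel": joint speeds; "tau": joint torques, N m; "ee_pos": TCP position; "eef_rot": TCP orientation; "force": force on the tool from outside, world axes, zero at the start; "moment": the same for the moment, N m; "grip_width": finger opening in m; "grip_force": force on a finger pad.
Only numpy, scipy, OpenCV 4.12 (cv2) and the standard library are available. Lean on these libraries where they do the work, as an engineer would, in place of code of your own. Each camera call takes 0.05 s, during which the arm holds its last target. There are 200 camera calls.

### The job

Lift the blue-headed key out of the revolving key stand, push it fully home into the lock on top of the grey cash box (its pins are sticky, so wiggle the key past them if it binds) and turn it a quarter turn clockwise, seen from above, as far as it goes. The lock springs back when let go, so finish while still gripping the key in the lock and holding it turned, with the bolt drawn. Leave the yellow key in the stand, and leave the mug and the roll of tape where they are.

Things in the scene. Friction and masses are not known exactly. Their poses are not given: they have to be found in the camera images.
- turntable: Round wooden key stand, free-spinning on a fixed vertical axle (no brake). Origin on the axle at desk height, z up. Platter 170 mm across, top at z 18 mm. Dark wooden holders at x +48 (blue key) and x -48 mm (yellow key), each 28 (x) x 18 (y) mm, top at z 58, with an upright slot 16.5 (x) x 7.5 (y), 38 deep; the key's head rests on the holder. Any yaw at the start.
- blue_key: The key to use, with blue plastic head, 40 g, blade down in its holder. Origin: middle of the head's flat underside; z up, x along the width. Head 34 (x) x 12 (y) mm, z 0 to 38, flat sides. Below: round neck 5 mm thick to z -7, then flat steel blade 14 (x) x 5 (y) mm to z -26, tapering to a rounded tip 7 mm wide at z -35. Same when turned half round.
- yellow_key: Key of the same shape with yellow head; leave it. 40 g, blade down in its holder. Origin: middle of the head's flat underside; z up, x along the width. Head 34 (x) x 12 (y) mm, z 0 to 38, flat sides. Below: round neck 5 mm thick to z -7, then flat steel blade 14 (x) x 5 (y) mm to z -26, tapering to a rounded tip 7 mm wide at z -35. Same when turned half round.
- cash_box: Grey steel cash box 140 (x) x 170 (y) x 71 mm high, fixed to the desk. Origin: centre of its underside, z up; a steel latch bolt lies across its -x face. In its lid's middle a brass lock plate 52 x 52 x 4 mm, top 75 mm above the desk. The plate binds on the blade if the key is turned before its head is within 3 mm of the plate, and keeps a turned key in.
- keyway (a point): Mouth of the lock: centre of the brass plate's top face; axes as the cash box. Dark slot 16.5 mm along x, 7.5 along y, 1 mm chamfer, straight down, deeper than the blade. Fully home = key head flat on the plate (key origin at this point). Two sprung sticky pins stand in from the slot's ends at 14 and 21 mm depth; passing them takes some 5 to 15 N.
- key_plug (a joint): Lock cylinder below the plate, rad: 0 locked (slot along the box's x), grows as the key is turned clockwise seen from above, stop at 1.57. A spring (0.025 to 0.1 N m, growing) turns it back when the key is let go. The blade has about 0.18 rad of play in it, so the key must turn a little farther than the cylinder.
- latch_bolt (a joint): Steel bolt across the front of the box, m: 0 shot through the hasp, grows as it is drawn back by the cylinder (10.5 mm per rad, some 16 mm at the stop).
- mug: Coffee mug, 86 mm across, 90 mm high, far side of the desk; leave alone. Origin: centre of underside.
- tape_roll: Roll of masking tape lying flat, 104 mm across, 25 mm high, near edge of the desk; leave alone. Origin: centre of underside.

How it is judged:
By the outcome, as a careful person would: the job done as asked, in the order asked, and still so for the second after the job is handed in, while the arm keeps its last pose, push and grip.
It also fails if it takes over 54 s, if anything falls off the work surface, if the arm or the gripper's body presses on something with over 40 N, if the wrist force passes 120 N, or if a joint passes its speed limit or range.

## Working session

There is one attempt and no reset: what is moved stays moved. The work goes in short steps, Python scripts to look and compute and a tool call to move; the robot and the scene stay as the last step left them, time stands still between calls to the robot, and variables do not carry over. Pictures are saved under pics/ and viewed, at most 10 in all, crops included, and the job is handed in when it is done.

Besides the shell and the picture viewer there is one more tool, called after "Call:" in YAML: its name, and indented under it one key for each argument. arm_command: Moves the arm, as the interface text tells. Its arguments: {"type":"object","properties":{"plan":{"type":"array"},"squeeze":{"type":"number"}},"required":["plan"]}

```bash
mkdir -p pics; cat > h.py <<'E'
import numpy as np, cv2
from station import ctrl, cams
def grab(n):
    i=cams.camera_info(n); p,d=cams.camera(n); return i,p,d
def pts(i,d):
    v,u=np.indices(d.shape); c=np.stack([(u-i['cx'])/i['fx']*d,(v-i['cy'])/i['fy']*d,d,np.ones_like(d)],-1)
    w=c@np.linalg.inv(i['world_to_cam']).T
    return w[...,:3]
def ray_plane(i,u,v,z):
    T=np.linalg.inv(i['world_to_cam']); r=T[:3,:3]@[(u-i['cx'])/i['fx'],(v-i['cy'])/i['fy'],1]
    return T[:3,3]+r*(z-T[2,3])/r[2]
E
python3 - <<'E'
from h import *
a=grab('top');b=grab('scene')
cv2.imwrite('pics/top.png',a[1]);cv2.imwrite('pics/scene.png',b[1])
for n,x in(('top',a),('scene',b)):
    np.savez(n+'.npz',d=x[2],T=x[0]['world_to_cam'])
    T=np.linalg.inv(x[0]['world_to_cam']);print(n,x[0]['fx'],T[:3,3].round(3),T[:3,2].round(2))
print(ctrl.get_obs())
E
```

```text
top 473.2423875948702 [ 0.466 -0.004  0.91 ] [ 0.12 -0.03 -0.99]
scene 405.36063209225864 [0.114 0.607 0.494] [ 0.51 -0.71 -0.49]
{'time_s': 0.1, 'qpos': array([-1.38858612e+00,  3.00432745e-01,  1.52152882e+00, -2.72324562e-05,
        1.32070768e+00, -6.66185242e-02]), 'joint_vel': array([-0.00289221, -0.00093267, -0.00093441, -0.00148665,  0.00102204,
       -0.00049279]), 'tau': array([ 1.36826078e-03, -5.32644618e+01, -3.53281581e+01,  7.09089939e-02,
        2.35308800e-02, -6.63906690e-05]), 'ee_pos': array([ 0.13538411, -0.53282621,  0.20492948]), 'eef_rot': array([-3.14051669e+00, -4.53485722e-05,  2.48835459e-01]), 'force': array([ 0.32565814, -0.13290056,  0.32519822]), 'moment': array([ 0.01804187, -0.01413455, -0.04683979]), 'grip_force': 0.0, 'grip_width': 0.09417219560745232}
```

View pics/top.png

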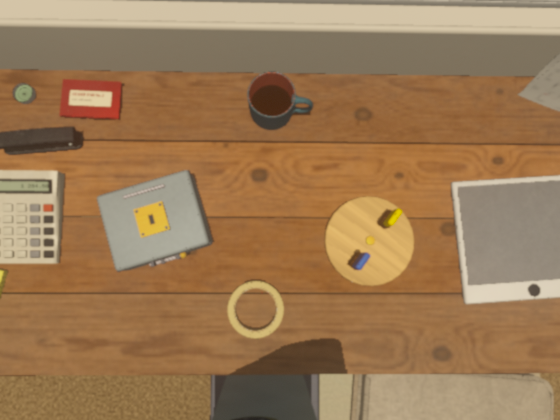

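View pics/scene.png

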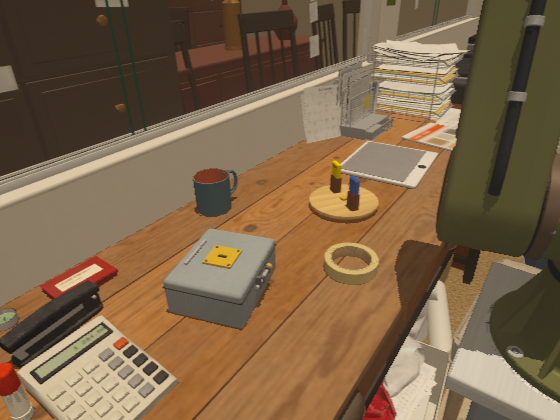

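The top view shows the stand centred at about (370,240), the blue head at (361,261), the yellow head at (394,217), and the lock plate at (152,219) with a dark slot. The scene view shows the blue key at (354,190) and the plate at (222,257). Next I'll measure these.

```bash
cat >> h.py <<'E'
def hsvmask(p,lo,hi,roi=None):
    m=cv2.inRange(cv2.cvtColor(p,cv2.COLOR_BGR2HSV),lo,hi)
    if roi:
        z=np.zeros_like(m);x0,y0,x1,y1=roi;z[y0:y1,x0:x1]=m[y0:y1,x0:x1];m=z
    return m
BL=((105,120,50),(130,255,255)); YE=((22,180,120),(34,255,255))
E
python3 - <<'E'
from h import *
def rect(P): 
    (c,s,a)=cv2.minAreaRect((P[:,:2]*1000).astype(np.float32)); return np.round(c,1),np.round(s,1),round(a,1)
for n in('top','scene'):
    i=cams.camera_info(n);p=cv2.imread(f'pics/{n}.png');d=np.load(n+'.npz')['d'];W=pts(i,d)
    for nm,(lo,hi),roi in(('blue',BL,(320,170,430,290)),('yel',YE,(320,160,420,290)),('plate',YE,(120,190,250,290))):
        m=hsvmask(p,lo,hi,roi); P=W[(m>0)&(d>0)]
        if len(P)<5: print(n,nm,len(P));continue
        zt=np.percentile(P[:,2],95); T=P[abs(P[:,2]-zt)<.006]
        print(n,nm,len(P),'z pct',np.percentile(P[:,2],[5,50,95]).round(4),'med',np.median(P,0).round(4),'top',len(T),T.mean(0).round(4),rect(T))
    # slot dark within plate
    if n=='top':
        g=cv2.cvtColor(p,cv2.COLOR_BGR2GRAY)
        m=np.zeros_like(g);m[205:233,140:165]=(g[205:233,140:165]<90)*255
        v,u=np.nonzero(m);Q=np.array([ray_plane(i,a,b,.075) for a,b in zip(u,v)]);print('slot',len(Q),Q.mean(0).round(4),rect(Q))
        # box lid
        L=W[(abs(W[...,2]-.071)<.004)&(W[...,1]>.05)&(W[...,0]<.6)];print('lid',len(L),rect(L))
        # platter
        L=W[(abs(W[...,2]-.018)<.005)&(W[...,1]<-.05)&(W[...,1]>-.32)&(W[...,0]<.6)&(W[...,0]>.3)];print('platter',len(L),cv2.minEnclosingCircle((L[:,:2]*1000).astype(np.float32)))
E
```

```text
top blue 0
top yel 215 z pct [0.0232 0.0931 0.0978] med [ 0.5328 -0.2215  0.0931] top 123 [ 0.5374 -0.2265  0.0955] (array([ 537.7, -226.9]), array([11.8, 33. ]), 53.5)
top plate 533 z pct [0.0731 0.0755 0.0781] med [0.5342 0.2008 0.0755] top 526 [0.5336 0.2    0.0756] (array([532.9, 199.1]), array([45.4, 47.3]), 17.2)
slot 4 [0.5335 0.1996 0.075 ] (array([533.5, 199.6]), array([5.3, 0. ]), 2.0)
lid 6422 (array([533.1, 198.3]), array([139.4, 169.4]), 17.3)
platter 5601 ((499.3951416015625, -198.69969177246094), 85.02397918701172)
scene blue 28 z pct [0.0915 0.094  0.0956] med [ 0.459  -0.1654  0.094 ] top 28 [ 0.459  -0.1657  0.0937] (array([ 458.8, -166.5]), array([ 6.9, 28.3]), 54.3)
scene yel 122 z pct [0.0231 0.0766 0.0949] med [ 0.5309 -0.2179  0.0766] top 34 [ 0.5351 -0.2228  0.0931] (array([ 537.8, -225.5]), array([10.1, 36.1]), 50.5)
scene plate 380 z pct [0.0732 0.0745 0.0755] med [0.5319 0.1998 0.0745] top 380 [0.5322 0.1998 0.0744] (array([532.8, 199.4]), array([48.9, 51.5]), 18.2)
```

Careful with the scale: shifts go in shares of 80 cm and turns go in shares of 180 degrees. That gives: 405 mm / 800 = 0.5063, -271 mm / 800 = -0.3388, -2.255 rad / 3.1416 = -0.7178.

Call:
arm_command:
  plan:
    - [[0.5063,-0.3388,0,0,0,-0.7178,0],[0.5063,-0.3388,0,0,0,-0.7178,0],[0.5063,-0.3388,0,0,0,-0.7178,0],[0.5063,-0.3388,0,0,0,-0.7178,0],[0.5063,-0.3388,0,0,0,-0.7178,0],[0.5063,-0.3388,0,0,0,-0.7178,0],[0.5063,-0.3388,0,0,0,-0.7178,0],[0.5063,-0.3388,0,0,0,-0.7178,0],[0.5063,-0.3388,0,0,0,-0.7178,0],[0.5063,-0.3388,0,0,0,-0.7178,0],[0.5063,-0.3388,0,0,0,-0.7178,0],[0.5063,-0.3388,0,0,0,-0.7178,0]]
  squeeze: 50

```text
time_s: 1.3
ee_pos: [0.4616, -0.1696, 0.205]
eef_rot: [-3.141, -0.001, 2.057]
force: [-0.0, 0.4, 0.4]
grip_width: 0.0469
grip_force: 0.0
```

```bash
python3 - <<'E'
from h import *
for n,roi in(('top',(345,245,380,275)),('scene',(335,170,370,215))):
    i=cams.camera_info(n);p=cv2.imread(f'pics/{n}.png').astype(int);d=np.load(n+'.npz')['d'];W=pts(i,d)
    x0,y0,x1,y1=roi;m=np.zeros(d.shape,bool);m[y0:y1,x0:x1]=(p[y0:y1,x0:x1,0]>p[y0:y1,x0:x1,2]+25)
    P=W[m];T=P[abs(P[:,2]-.096)<.005]
    print(n,len(P),np.percentile(P[:,2],[5,50,95]).round(3),len(T),T.mean(0).round(4),cv2.minAreaRect((T[:,:2]*1000).astype(np.float32)))
    v,u=np.nonzero(m)
    if n=='top': 
        Q=np.array([ray_plane(i,a,b,.096) for a,b in zip(u,v)]);print(cv2.minAreaRect((Q[:,:2]*1000).astype(np.float32)))
i,p,d=grab('wrist');cv2.imwrite('pics/w1.png',p)
o=ctrl.get_obs();print(o['time_s'],o['ee_pos'],o['eef_rot'],{k:v for k,v in i.items() if k!='world_to_cam'},i['world_to_cam'].round(3))
E
```

```text
top 91 [0.093 0.096 0.099] 91 [ 0.46   -0.1674  0.0958] ((460.0836486816406, -167.7864990234375), (9.038431167602539, 29.772306442260742), 52.8250846862793)
((460.20574951171875, -167.54330444335938), (9.164399147033691, 29.688722610473633), 52.0823974609375)
scene 91 [0.064 0.088 0.095] 37 [ 0.4585 -0.1658  0.0936] ((460.5010986328125, -167.3972625732422), (9.817646026611328, 35.17943572998047), 55.6400146484375)
1.35 [ 0.46137717 -0.17002724  0.20505017] [-3.14102357e+00 -6.24385218e-04  2.06612980e+00] {'fx': 325.19226210127806, 'fy': 325.19226210127806, 'cx': 277.34426877458714, 'cy': 207.3783822441063} [[ 0.884  0.467  0.001 -0.33 ]
 [ 0.449 -0.85   0.277 -0.379]
 [ 0.13  -0.245 -0.961  0.289]
 [ 0.     0.     0.     1.   ]]
```

View pics/w1.png

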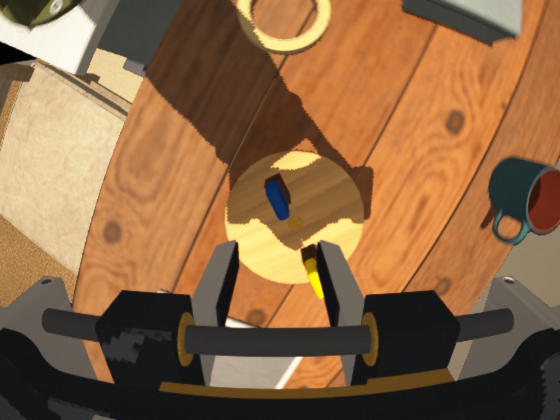

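The wrist view shows the blue head at (277,203) between the finger lines, and the yellow head at (315,275) just inside the right finger. I'll finish the rotation and measure again.

To row units: -0.43 rad / 3.1416 = -0.1369.

Call:
arm_command:
  plan:
    - [[0,0,0,0,0,-0.0446,0],[0,0,0,0,0,-0.0891,0],[0,0,0,0,0,-0.1369,0],[0,0,0,0,0,-0.1369,0],[0,0,0,0,0,-0.1369,0]]

```text
time_s: 1.85
ee_pos: [0.4611, -0.1708, 0.2053]
eef_rot: [-3.142, -0.0, 2.472]
force: [-0.2, -0.5, 0.2]
grip_width: 0.0471
grip_force: 0.0
```

```bash
cat >> h.py <<'E'
def fray(i,u,v,z):
    T=np.linalg.inv(i['world_to_cam']); x,y=(u-i['cx']),(v-i['cy']); r=np.hypot(x,y); t=r/i['fx']
    k=np.sin(t)/r if r>0 else 0
    w=T[:3,:3]@[x*k,y*k,np.cos(t)]; return T[:3,3]+w*(z-T[2,3])/w[2]
def fpts(i,d,m):
    v,u=np.nonzero(m&(d>0)); x,y=u-i['cx'],v-i['cy']; r=np.hypot(x,y)+1e-9; t=r/i['fx']; D=d[v,u]
    c=np.stack([x/r*np.tan(t)*D,y/r*np.tan(t)*D,D,np.ones_like(D)]); return (np.linalg.inv(i['world_to_cam'])@c)[:3].T
def rect(P): 
    (c,s,a)=cv2.minAreaRect((P[:,:2]*1000).astype(np.float32)); return np.round(c,1),np.round(s,1),round(a,1)
E
python3 - <<'E'
from h import *
i,p,d=grab('wrist');cv2.imwrite('pics/w2.png',p);o=ctrl.get_obs();print(o['time_s'],o['ee_pos'],o['eef_rot'])
q=p.astype(int);m=(q[...,0]>q[...,2]+30)&(q[...,0]>q[...,1]+20)
n,l,s,c=cv2.connectedComponentsWithStats(m.astype(np.uint8))
for k in range(1,n):
    if s[k,4]>60:
        P=fpts(i,d,l==k);zt=np.percentile(P[:,2],90);T=P[abs(P[:,2]-zt)<.004]
        print(s[k],c[k],np.percentile(P[:,2],[5,50,95]).round(4),len(T),rect(T))
E
```

```text
1.9 [ 0.46115213 -0.17074191  0.20537285] [ 3.14157089e+00 -1.65999140e-04  2.47300377e+00]
[273 179  13  41 472] [278.82627119 199.13983051] [0.0732 0.0944 0.096 ] 388 (array([ 461.2, -167.7]), array([11.2, 32.4]), 52.0)
```

To row units: 141 mm / 800 = 0.1763, 135 mm / 800 = 0.1688, -0.01 rad / 3.1416 = -0.0032.

Call:
arm_command:
  plan:
    - [[0.0025,0.0025,0.0375,0,0,-0.0032,0],[0.0025,0.0025,0.0813,0,0,-0.0032,0],[0.0025,0.0025,0.1188,0,0,-0.0032,0],[0.0025,0.0025,0.15,0,0,-0.0032,0],[0.0025,0.0025,0.1688,0,0,-0.0032,0],[0.0025,0.0025,0.1763,0,0,-0.0032,0],[0.0025,0.0025,0.1763,0,0,-0.0032,0.3],[0.0025,0.0025,0.1763,0,0,-0.0032,0.5],[0.0025,0.0025,0.1763,0,0,-0.0032,0.7],[0.0025,0.0025,0.1763,0,0,-0.0032,0.85],[0.0025,0.0025,0.1763,0,0,-0.0032,1],[0.0025,0.0025,0.1763,0,0,-0.0032,1]]

```text
time_s: 3.1
ee_pos: [0.4611, -0.168, 0.0649]
eef_rot: [3.141, 0.001, 2.489]
force: [-1.2, 0.4, 4.2]
grip_width: 0.0116
grip_force: 50.0
```

Call:
arm_command:
  plan:
    - [[0,0,0,0,0,0,1],[0,0,0,0,0,0,1],[0,0,0,0,0,0,1]]

```text
time_s: 3.4
ee_pos: [0.4611, -0.1679, 0.0649]
eef_rot: [3.141, 0.001, 2.489]
force: [-0.8, 0.9, 5.3]
grip_width: 0.0115
grip_force: 50.0
```

```bash
python3 - <<'E'
from h import *
o=ctrl.get_obs();print(o)
i,p,d=grab('wrist');cv2.imwrite('pics/w3.png',p)
E
```

```text
{'time_s': 3.4, 'qpos': array([-4.23954410e-01,  3.41502593e-01,  1.82621152e+00,  4.78650255e-05,
        9.73173016e-01, -1.34192724e+00]), 'joint_vel': array([-0.00087728,  0.00150736, -0.00044523,  0.00210027,  0.00113536,
       -0.00125571]), 'tau': array([-1.32914507e-01, -4.63917375e+01, -2.75170255e+01, -4.17493691e-02,
       -2.79703801e-01, -4.85134733e-03]), 'ee_pos': array([ 0.46111711, -0.16794652,  0.0649034 ]), 'eef_rot': array([3.14139403e+00, 6.78149446e-04, 2.48874217e+00]), 'force': array([-0.81935667,  0.91237421,  5.32713796]), 'moment': array([0.10172795, 0.09501692, 0.01627363]), 'grip_force': 50.00200867652893, 'grip_width': 0.011509096274588836}
```

View pics/w3.png

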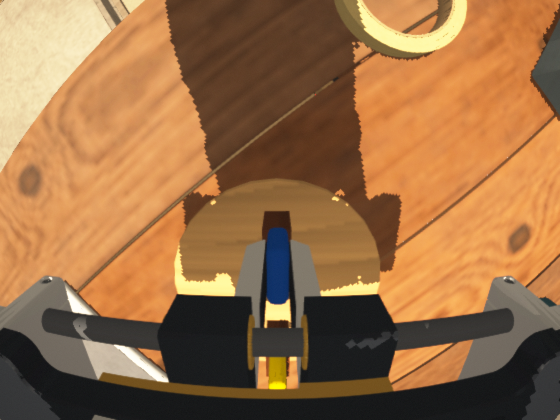

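The wrist view shows the blue head at (277,265), held squarely between the pads. I'll lift straight up.

Call:
arm_command:
  plan:
    - [[0,0,-0.005,0,0,0,1],[0,0,-0.015,0,0,0,1],[0,0,-0.0313,0,0,0,1],[0,0,-0.0563,0,0,0,1],[0,0,-0.0875,0,0,0,1],[0,0,-0.1188,0,0,0,1],[0,0,-0.1375,0,0,0,1],[0,0,-0.1375,0,0,0,1],[0,0,-0.1375,0,0,0,1]]

```text
time_s: 4.35
ee_pos: [0.4607, -0.1678, 0.1745]
eef_rot: [3.142, 0.0, 2.489]
force: [0.4, -0.3, -0.9]
grip_width: 0.0121
grip_force: 50.0
```

```bash
python3 - <<'E'
from h import *
o=ctrl.get_obs();print(o['time_s'],o['ee_pos'],o['eef_rot'],o['force'],o['grip_width'])
yaw=o['eef_rot'][2];t=np.array([.533,.199])-o['ee_pos'][:2]
x=np.array([np.cos(yaw),np.sin(yaw)]);y=np.array([np.sin(yaw),-np.cos(yaw)])
print(t@x*1000,t@y*1000,np.pi+np.radians(17.4)-yaw)
for n in ('scene',):
    i,p,d=grab(n);cv2.imwrite('pics/s2.png',cv2.resize(p[100:280,250:480],None,fx=3,fy=3))
E
```

```text
4.35 [ 0.46074894 -0.16780248  0.17447174] [3.14152868e+00 2.78591063e-04 2.48881625e+00] [ 0.42883339 -0.26259706 -0.9308953 ] 0.012068328357113368
165.39746714871583 335.27295779517067 0.9564636910959572
```

View pics/s2.png

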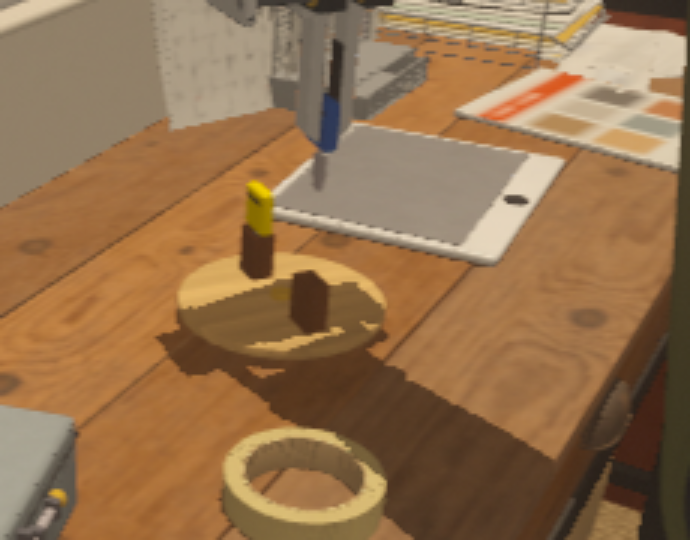

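The key is out and held; the yellow key and the stand are undisturbed. I'll move to a view offset beside the lock.

To row units: 376 mm / 800 = 0.47, 136 mm / 800 = 0.17, -0.956 rad / 3.1416 = -0.3043.

Call:
arm_command:
  plan:
    - [[0.0188,0.05,0,0,0,-0.0318,1],[0.0375,0.1063,0,0,0,-0.0637,1],[0.0588,0.1625,0,0,0,-0.1019,1],[0.0788,0.2188,0,0,0,-0.1401,1],[0.0988,0.275,0,0,0,-0.1783,1],[0.1188,0.3313,0,0,0,-0.2165,1],[0.14,0.3875,0,0,0,-0.2546,1],[0.1563,0.4313,0,0,0,-0.2865,1],[0.17,0.47,0,0,0,-0.3043,1],[0.17,0.47,0,0,0,-0.3043,1],[0.17,0.47,0,0,0,-0.3043,1],[0.17,0.47,0,0,0,-0.3043,1]]

```text
time_s: 5.6
ee_pos: [0.5809, 0.2125, 0.1738]
eef_rot: [-3.141, -0.001, -2.84]
force: [0.3, 0.0, -0.7]
grip_width: 0.0116
grip_force: 50.0
```

```bash
python3 - <<'E'
from h import *
i,p,d=grab('wrist');cv2.imwrite('pics/w4.png',p);np.save('w4d.npy',d)
o=ctrl.get_obs();print(o['time_s'],o['ee_pos'],o['eef_rot'],o['force'])
np.save('w4T.npy',i['world_to_cam'])
m=hsvmask(p,*YE);n,l,s,c=cv2.connectedComponentsWithStats(m)
for k in range(1,n):
    if s[k,4]>200:
        P=fpts(i,d,l==k);print(s[k],c[k],np.median(P,0).round(4),rect(P))
E
```

```text
5.65 [0.58104464 0.21243972 0.17412718] [-3.14151540e+00 -7.44310535e-04 -2.83988603e+00] [0.52878828 0.01409467 1.10606575]
```

View pics/w4.png

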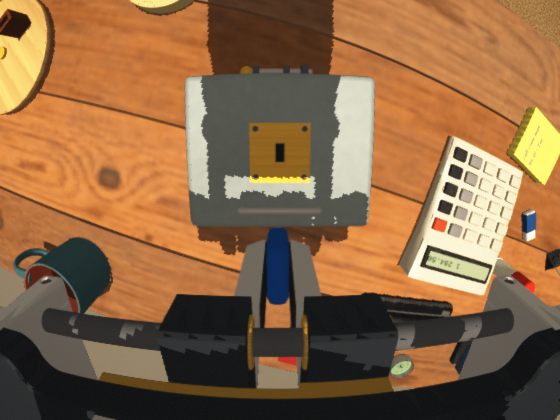

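The wrist view shows the plate (250–311, 123–182) with the dark slot at (280,152), and the blue head at (277,265). I'll compute the slot position and the key offset from this same camera.

```bash
cat > m.py <<'E'
from h import *
def lock(p,d,i,roi=(240,110,320,195),zs=.075):
    hs=cv2.cvtColor(p,cv2.COLOR_BGR2HSV)
    m=np.zeros(d.shape,np.uint8);x0,y0,x1,y1=roi
    m[y0:y1,x0:x1]=cv2.inRange(hs,(15,150,60),(35,255,255))[y0:y1,x0:x1]
    k=cv2.findContours(m,cv2.RETR_EXTERNAL,cv2.CHAIN_APPROX_NONE)[0];k=max(k,key=cv2.contourArea)[:,0]
    Q=np.array([fray(i,u,v,zs) for u,v in k]);print('plate ',rect(Q),'depth z',np.median(fpts(i,d,m>0)[:,2]).round(4))
    f=np.zeros_like(m);cv2.fillPoly(f,[k],1);f=cv2.erode(f,np.ones((7,7)))
    g=p.max(2);s=((f>0)&(g<60)).astype(np.uint8);n,l,st,c=cv2.connectedComponentsWithStats(s)
    j=1+np.argmin(np.hypot(*(c[1:]-k.mean(0)).T)+1e3*(st[1:,4]<30));v,u=np.nonzero(l==j);Q=np.array([fray(i,a,b,zs) for a,b in zip(u,v)])
    w,V=np.linalg.eigh(np.cov(Q[:,:2].T));print('slot',st[j],c[j],Q.mean(0).round(4),rect(Q),'axis',np.degrees(np.arctan2(V[1,1],V[0,1]))%180)
def key(p,i,tz):
    q=p.astype(int);m=(q[...,0]>q[...,2]+25)&(q[...,0]>q[...,1]+15);n,l,s,c=cv2.connectedComponentsWithStats(m.astype(np.uint8))
    j=max((k for k in range(1,n) if abs(c[k][0]-277)<25),key=lambda k:s[k,4])
    v,u=np.nonzero(l==j);print('key px',s[j],c[j])
    Q=np.array([fray(i,a,b,tz) for a,b in zip(u,v)]);return Q
E
python3 - <<'E'
from m import *
p=cv2.imread('pics/w4.png');d=np.load('w4d.npy');i=dict(cams.camera_info('wrist'));i['world_to_cam']=np.load('w4T.npy')
lock(p,d,i)
o=ctrl.get_obs();T=o['ee_pos'];yaw=o['eef_rot'][2]
q=p.astype(int);m=(q[...,0]>q[...,2]+25)&(q[...,0]>q[...,1]+15);m[:,:255]=0;m[:,300:]=0;m[:220]=0;m[310:]=0
P=fpts(i,d,m)-T
X=P@[np.cos(yaw),np.sin(yaw),0]*1000;Y=P@[np.sin(yaw),-np.cos(yaw),0]*1000;Z=P[:,2]*1000
for n,a in(('x',X),('y',Y),('z',Z)):print(n,np.percentile(a,[1,10,50,90,99]).round(1))
print('top face',[ (a[Z>np.percentile(Z,90)-3].min().round(1),a[Z>np.percentile(Z,90)-3].max().round(1)) for a in(X,Y,Z)])
E
```

```text
plate  (array([533.5, 200.3]), array([51.5, 51.3]), 17.1) depth z 0.0742
slot [276 144   8  18 143] [279.47552448 152.44055944] [0.5334 0.2002 0.075 ] (array([533.5, 200.2]), array([14.7,  6. ]), 17.3) axis 16.79756723495663
x [-15.8 -10.7   6.8  15.3  15.8]
y [-5.2 -3.8  0.5  5.2  6.4]
z [-2.2  9.7 28.9 30.2 31. ]
top face [(np.float64(-17.0), np.float64(16.1)), (np.float64(-5.3), np.float64(6.6)), (np.float64(27.2), np.float64(31.7))]
```

To row units: 49.4 mm / 800 = 0.0618, 46 mm / 800 = 0.0575.

Call:
arm_command:
  plan:
    - [[0.025,0.0013,0,0,0,0,1],[0.05,0.0019,0.0125,0,0,0,1],[0.0618,0.0025,0.0313,0,0,0,1],[0.0618,0.0025,0.05,0,0,0,1],[0.0618,0.0025,0.0575,0,0,0,1],[0.0618,0.0025,0.0575,0,0,0,1],[0.0618,0.0025,0.0575,0,0,0,1]]

```text
time_s: 6.35
ee_pos: [0.5339, 0.2004, 0.1291]
eef_rot: [3.142, 0.001, -2.839]
force: [-0.1, -0.3, 0.1]
grip_width: 0.0116
grip_force: 50.0
```

```bash
python3 - <<'E'
from m import *
p=cv2.imread('pics/w4.png');d=np.load('w4d.npy');i=dict(cams.camera_info('wrist'));i['world_to_cam']=np.load('w4T.npy')
q=p.astype(int);m=(q[...,0]>q[...,2]+25)&(q[...,0]>q[...,1]+15);m[:,:255]=0;m[:,300:]=0;m[:220]=0;m[310:]=0
yaw=-2.84;P=fpts(i,d,m);X=P@[np.cos(yaw),np.sin(yaw),0];Z=P[:,2];k=Z>np.percentile(Z,90)-.005
print('slope top',np.polyfit(X[k],Z[k],1)[0])
o=ctrl.get_obs();print(o['time_s'],o['ee_pos'],o['eef_rot'],o['force'],o['moment'])
i,p,d=grab('scene');cv2.imwrite('pics/s3.png',cv2.resize(p[170:330,130:310],None,fx=3.3,fy=3.3))
E
```

```text
slope top -0.030039807774568678
6.35 [0.5338829  0.20037193 0.12905912] [ 3.14158252e+00  7.10792879e-04 -2.83901203e+00] [-0.14350984 -0.26366802  0.1023793 ] [ 0.05342999 -0.14388702 -0.00104682]
```

View pics/s3.png

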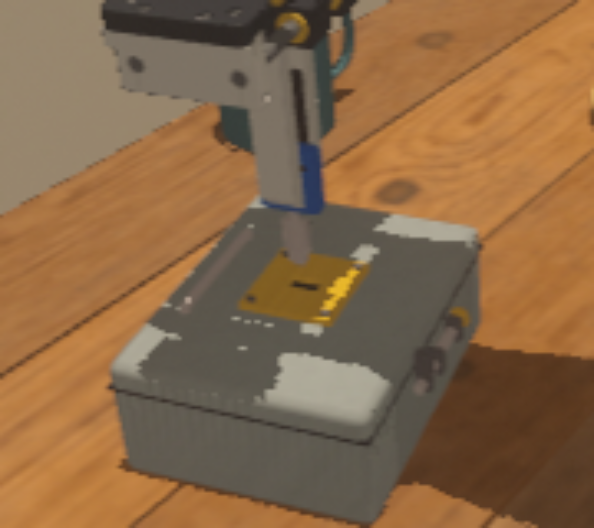

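The scene view shows the key upright above the brass plate, tip about 10 mm over the slot. I'll descend gently.

To row units: 17 mm / 800 = 0.0213, 15 mm / 800 = 0.0188.

Call:
arm_command:
  plan:
    - [[0,0,0.0063,0,0,0,1],[0,0,0.0113,0,0,0,1],[0,0,0.015,0,0,0,1],[0,0,0.0188,0,0,0,1],[0,0,0.0213,0,0,0,1],[0,0,0.0213,0,0,0,1]]

```text
time_s: 7.0
ee_pos: [0.5334, 0.2006, 0.1111]
eef_rot: [-3.142, -0.0, -2.838]
force: [0.6, 1.2, -0.3]
grip_width: 0.0117
grip_force: 50.0
```

To row units: 10 mm / 800 = 0.0125, 8 mm / 800 = 0.01.

Call:
arm_command:
  plan:
    - [[0,0,0.0025,0,0,0,1],[0,0,0.005,0,0,0,1],[0,0,0.0075,0,0,0,1],[0,0,0.01,0,0,0,1],[0,0,0.0125,0,0,0,1],[0,0,0.0125,0,0,0,1]]

```text
time_s: 7.6
ee_pos: [0.5333, 0.2005, 0.1011]
eef_rot: [3.142, -0.001, -2.838]
force: [-1.5, 0.6, -0.5]
grip_width: 0.0113
grip_force: 50.0
```

To row units: 6 mm / 800 = 0.0075, 4 mm / 800 = 0.005.

Call:
arm_command:
  plan:
    - [[0,0,0.0025,0,0,0,1],[0,0,0.005,0,0,0,1],[0,0,0.0075,0,0,0,1],[0,0,0.0075,0,0,0,1]]

```text
time_s: 8.0
ee_pos: [0.5327, 0.2007, 0.0958]
eef_rot: [3.141, -0.002, -2.838]
force: [-9.2, -0.2, 8.5]
grip_width: 0.0116
grip_force: 50.0
```

To row units: 4 mm / 800 = 0.005, 3 mm / 800 = 0.0038, -0.03 rad / 3.1416 = -0.0095.

Call:
arm_command:
  plan:
    - [[0.001,0,0.0013,0,0,0.0095,1],[0.001,0,0.0025,0,0,-0.0095,1],[0,0,0.0038,0,0,0.0095,1],[0.001,0,0.005,0,0,-0.0095,1],[0.0005,0,0.005,0,0,0,1],[0.0005,0,0.005,0,0,0,1]]

```text
time_s: 8.6
ee_pos: [0.5319, 0.2003, 0.0908]
eef_rot: [3.141, -0.003, -2.839]
force: [-8.4, -0.9, 1.1]
grip_width: 0.0118
grip_force: 50.0
```

To row units: 6 mm / 800 = 0.0075, 5 mm / 800 = 0.0063, -0.03 rad / 3.1416 = -0.0095.

Call:
arm_command:
  plan:
    - [[0.001,0,0.0019,0,0,0.0095,1],[0.0005,0,0.0038,0,0,-0.0095,1],[0.0013,0,0.005,0,0,0.0095,1],[0.0008,0,0.0063,0,0,-0.0095,1],[0.0008,0,0.0075,0,0,0,1],[0.0008,0,0.0075,0,0,0,1]]

```text
time_s: 9.2
ee_pos: [0.533, 0.2003, 0.0857]
eef_rot: [-3.141, 0.001, -2.839]
force: [0.3, -1.4, -0.9]
grip_width: 0.0118
grip_force: 50.0
```

To row units: 4 mm / 800 = 0.005, 3 mm / 800 = 0.0038.

Call:
arm_command:
  plan:
    - [[0,0,0.0013,0,0,0,1],[0,0,0.0025,0,0,0,1],[0,0,0.0038,0,0,0,1],[0,0,0.005,0,0,0,1],[0,0,0.005,0,0,0,1]]

```text
time_s: 9.7
ee_pos: [0.5328, 0.2005, 0.0819]
eef_rot: [3.141, 0.001, -2.838]
force: [-0.6, 1.6, 8.3]
grip_width: 0.0115
grip_force: 50.0
```

```bash
python3 - <<'E'
from m import *
i,p,d=grab('wrist');o=ctrl.get_obs();T=o['ee_pos'];yaw=o['eef_rot'][2];print(o['time_s'],T,o['force'],o['moment'])
q=p.astype(int);m=(q[...,0]>q[...,2]+25)&(q[...,0]>q[...,1]+15);m[:,:255]=0;m[:,300:]=0;m[:220]=0;m[310:]=0
P=fpts(i,d,m);Z=P[:,2]*1000;k=Z>np.percentile(Z,90)-4;X=(P-T)@[np.cos(yaw),np.sin(yaw),0]*1000
print('top z world',np.median(Z[k]),np.percentile(Z,95),'slope',np.polyfit(X[k],Z[k],1)[0],X[k].min(),X[k].max())
E
```

```text
9.75 [0.53284507 0.20053251 0.08194883] [-0.84077337  1.03899724  8.79857708] [0.38199043 0.0359221  0.02628741]
top z world 111.56153224626978 112.7504184534007 slope -0.02252331085182515 -18.29578051787359 15.837850043086851
```

To row units: 1 mm / 800 = 0.0013, 0.5 mm / 800 = 0.0006, -0.02 rad / 3.1416 = -0.0064.

Call:
arm_command:
  plan:
    - [[0,0,0.0006,0,0,0.0064,1],[0,0,0.0013,0,0,-0.0064,1],[0,0,0.0013,0,0,0,1],[0,0,0.0013,0,0,0,1]]
  squeeze: 60

```text
time_s: 10.15
ee_pos: [0.533, 0.2006, 0.0819]
eef_rot: [3.142, 0.002, -2.839]
force: [-4.3, -0.2, 16.5]
grip_width: 0.0115
grip_force: 60.0
```

To row units: 0.6 rad / 3.1416 = 0.191.

Call:
arm_command:
  plan:
    - [[0,0,0,0,0,0.0318,1],[0,0,0,0,0,0.0637,1],[0,0,0,0,0,0.0955,1],[0,0,0,0,0,0.1273,1],[0,0,0,0,0,0.1592,1],[0,0,0,0,0,0.191,1],[0,0,0,0,0,0.191,1]]

```text
time_s: 10.85
ee_pos: [0.5332, 0.2001, 0.0819]
eef_rot: [3.141, 0.002, 2.841]
force: [-4.0, -2.8, 17.2]
grip_width: 0.0116
grip_force: 60.0
```

```bash
python3 -c "
from station import ctrl
o=ctrl.get_obs();print(o['force'],o['moment'],o['eef_rot'],o['grip_width'])"
```

```text
[-4.00240413 -2.83684337 17.24395823] [-0.67841078  0.48472407 -0.02638141] [3.14109082e+00 2.02964805e-03 2.84144394e+00] 0.011598452998494492
```

To row units: 1.05 rad / 3.1416 = 0.3342.

Call:
arm_command:
  plan:
    - [[0,0,0,0,0,0.0318,1],[0,0,0,0,0,0.0637,1],[0,0,0,0,0,0.0955,1],[0,0,0,0,0,0.1273,1],[0,0,0,0,0,0.1592,1],[0,0,0,0,0,0.191,1],[0,0,0,0,0,0.2228,1],[0,0,0,0,0,0.2546,1],[0,0,0,0,0,0.2865,1],[0,0,0,0,0,0.3183,1],[0,0,0,0,0,0.3342,1],[0,0,0,0,0,0.3342,1]]

```text
time_s: 12.05
ee_pos: [0.5333, 0.1998, 0.0819]
eef_rot: [3.14, 0.001, 1.793]
force: [-2.5, -6.3, 17.5]
grip_width: 0.0113
grip_force: 60.0
```

```bash
python3 - <<'E'
from m import *
o=ctrl.get_obs();print(o['force'],o['moment'],o['eef_rot'],o['grip_width'])
i,p,d=grab('scene');cv2.imwrite('pics/s4.png',cv2.resize(p[170:330,130:310],None,fx=3.3,fy=3.3))
E
```

```text
[-2.46078096 -6.31135612 17.47482638] [-1.16840677  0.49426958  0.05095897] [3.13970650e+00 1.14795264e-03 1.79312505e+00] 0.01131692275239936
```

View pics/s4.png

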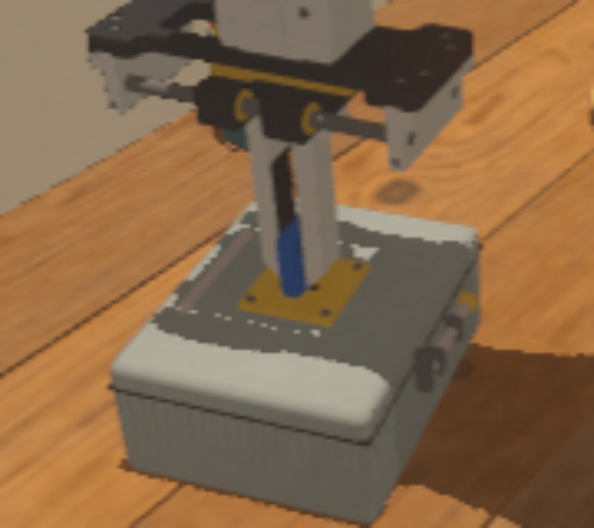

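The scene view shows the key turned flat on the plate, at (290,265), with the bolt moving clear of the hasp at (432,365). I'll turn on to the stop.

To row units: 0.12 rad / 3.1416 = 0.0382.

Call:
arm_command:
  plan:
    - [[0,0,0,0,0,0.0127,1],[0,0,0,0,0,0.0255,1],[0,0,0,0,0,0.0382,1],[0,0,0,0,0,0.0382,1]]

```text
time_s: 12.5
ee_pos: [0.5333, 0.1997, 0.0819]
eef_rot: [3.14, 0.001, 1.674]
force: [-2.8, -6.6, 17.1]
grip_width: 0.0119
grip_force: 60.0
```

```bash
python3 -c "
from station import ctrl
o=ctrl.get_obs();print(o['force'],o['moment'],o['eef_rot'],o['grip_width'])"
```

```text
[-2.77332877 -6.56930876 17.11629467] [-1.22401664  0.49749242  0.06929989] [3.13955093e+00 9.35199505e-04 1.67361459e+00] 0.01185760626183612
```

To row units: 0.08 rad / 3.1416 = 0.0255.

Call:
arm_command:
  plan:
    - [[0,0,0,0,0,0.0127,1],[0,0,0,0,0,0.0255,1],[0,0,0,0,0,0.0255,1],[0,0,0,0,0,0.0255,1]]

```text
time_s: 12.9
ee_pos: [0.5333, 0.1998, 0.0819]
eef_rot: [3.139, 0.001, 1.595]
force: [-2.6, -5.4, 17.7]
grip_width: 0.0121
grip_force: 60.0
```

```bash
python3 -c "
from station import ctrl
o=ctrl.get_obs();print(o['force'],o['moment'],o['eef_rot'],o['grip_width'])"
```

```text
[-2.60176883 -5.41463912 17.73710457] [-1.26169246  0.49763815  0.1608623 ] [3.13948096e+00 7.64161487e-04 1.59510519e+00] 0.012058181913338219
```

To row units: 0.05 rad / 3.1416 = 0.0159.

Call:
arm_command:
  plan:
    - [[0,0,0,0,0,0.0095,1],[0,0,0,0,0,0.0159,1],[0,0,0,0,0,0.0159,1],[0,0,0,0,0,0.0159,1],[0,0,0,0,0,0.0159,1],[0,0,0,0,0,0.0159,1]]

```text
time_s: 13.5
ee_pos: [0.5334, 0.1998, 0.0819]
eef_rot: [3.139, 0.001, 1.545]
force: [-2.0, -6.0, 17.1]
grip_width: 0.0114
grip_force: 60.1
```

```bash
python3 - <<'E'
from m import *
o=ctrl.get_obs();print(o['time_s'],o['force'],o['moment'],o['eef_rot'],o['grip_width'])
i,p,d=grab('scene')
a=cv2.imread('pics/scene.png')[230:310,225:295];b=p[230:310,225:295]
cv2.imwrite('pics/s5.png',cv2.resize(np.hstack([a,b]),None,fx=5,fy=5))
E
```

```text
13.5 [-2.04970234 -5.97147347 17.13209566] [-1.22065024  0.40989864  0.38483094] [3.13929749e+00 7.00393555e-04 1.54549975e+00] 0.011408229732716088
```

View pics/s5.png

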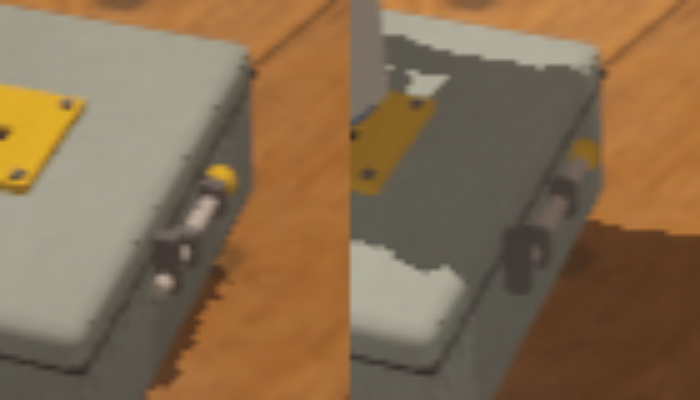

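Before and after: the bolt's tip used to stick through the hasp at (162,285) and is now gone. Its yellow knob has moved from (220,178) to about (585,153). Torque has risen to 0.38 N m, against 0.1 at most from the spring, so the cylinder is at its stop and I'm holding it there.

```bash
python3 -c "
from station import ctrl
print(ctrl.hand_in())"
```

```text
the job is handed in; nothing more can be done
None
```

I put the blue key fully home in the lock and turned it clockwise to its stop. It is still gripped and held there, the camera shows the bolt drawn, and I handed the job in at about 13.5 s; no verdict came back.

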